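Turn up the door chime and try it

TASK

The wireless door chime on the shoe cabinet is set too quiet. With a fingertip, roll its knurled volume wheel away from the quiet end until the white line on the wheel clicks in at the long middle mark, and take the finger off; only then press the round test button beside the wheel all the way down to hear it, and let go of it. Only touch: do not lift or shift the chime, and leave everything standing around it where it is.

Things in the scene. Friction and masses are not known exactly. Their poses are not given: they have to be found in the camera images.
- chime: Loose white plastic box, 100 mm (its x) by 160 mm (y) by 52 mm high, about 0.5 kg, not fastened. Origin: centre of its underside; z up. On its top: black volume wheel at y = +45 mm, grille in the middle, round test button at y = -50 mm. Beside the wheel, towards the grille, five dark marks in a row along x, one per click; the middle one, level with the axle, is longest (16 mm, others 6 mm).
- wheel_crest (a point): Top of the volume wheel, mid-width, 62 mm above the chime's underside; fixed in the chime (does not turn), axes as the chime's. The wheel is an upright disc, radius 26 mm, 18 mm wide, axle level along the chime's y; only its top 10 mm stands proud of the box. Dragging the crest towards the chime's +x turns it up: 10.4 mm of rim per click.
- volume_wheel (a joint): Wheel angle in rad, grows as the crest moves to the chime's +x (louder). Clicks at -0.8, -0.4, 0, 0.4, 0.8; let go between, it snaps to the nearer; stops at +-0.95. 1 to 2 N at the grippy rubber rim turns it over a click (a press of 5 N is ample). A white line across the rim is on the crest (at the long mark) at 0, else at 26 mm * sin(angle) along the chime's x. Starts at -0.8 or -0.4.
- button_top (a point): Centre of the top face of the test button when it is not pressed, 60 mm above the chime's underside; axes are the chime's. White round cap, 24 mm across, standing 8 mm proud of the box, in a grey ring.
- test_button (a joint): Travel of the test button in m: 0 when up, 0.005 fully down. Springs back by itself; about 2 N starts it and 5 N holds it fully down.
- sake_cup: Bystander: blue glazed ceramic sake cup, mouth down, 54 mm across, 46 mm high. Origin: centre of its underside. Stands on the chime's -x side.
- desk_bell: Bystander: chrome desk bell, 76 mm across, 53 mm high with its plunger. Origin: centre of its underside. Stands beyond the wheel on the chime's +y side.
- clothespin: Bystander: wooden spring clothespin lying down, 75 mm long, 15 mm wide, 11 mm high. Origin: centre of its underside. Lies on the chime's -y side.
- torch: Bystander: black plastic torch with a sliding switch, lying, 135 mm long, 40 mm across the head. Origin: under its middle. Lies on the chime's +x side.
- teal_tray: Bystander: teal plastic tray, 240 by 170 by 32 mm, on the left (+y) side, with the white tray stacked on it. Origin: centre of its underside.
- white_tray: Bystander: white plastic tray of the same size, stacked on the teal one. Origin: centre of its underside.
Not all that is in view belongs to the job. What is shaped like the chime but blue or orange is not meant.

How it is judged:
On the way, in this order (a step that is already met when the one before it is completed fails the run):
1. the wheel has clicked in at the long middle mark and the finger is off the chime (value of joint volume_wheel between -0.1 and 0.1 rad and contact force between the fingers and chime below 0.3 N), for 0.2 s.
2. the test button is pressed all the way down with the wheel at the middle mark (value of joint volume_wheel between -0.1 and 0.1 rad and value of joint test_button above 0.004 m), for 0.05 s.
At the end, for the whole second after the job is handed in: The wheel rests in the middle detent (within 0.1 rad of 0), the test button has been pressed after that (at least 4 mm) and is up again (under 1 mm), the finger is off the chime, the chime stands flat within 20 mm of where it stood, and so does every bystander (all of step 1 and velocity of joint volume_wheel between -0.1 and 0.1 rad/s and value of joint test_button below 0.001 m and distance of each of chime, sake_cup, desk_bell, clothespin, torch, teal_tray, white_tray from where it was at the start of the episode below 0.02 m and linear speed of chime below 0.01 m/s and angle between chime's own z axis and vertical below 0.03 rad); the robot touches nothing.
It fails at once if the test button is pressed while the wheel is not at the middle mark (value of joint test_button above 0.0025 m and not (value of joint volume_wheel between -0.1 and 0.1 rad)).
It fails at once if the chime is lifted or tipped (height (world z) of chime above 0.012 m or angle between chime's own z axis and vertical above 0.15 rad).
It fails at once if the chime is shifted by more than 20 mm (distance of chime from where it was at the start of the episode above 0.02 m).
It fails at once if a bystander is lifted or shifted by more than 20 mm (distance of any of sake_cup, desk_bell, clothespin, torch, teal_tray, white_tray from where it was at the start of the episode above 0.02 m).
It also fails if it takes over 45 s, if anything falls off the work surface, if the arm or the gripper's body presses on something with over 40 N, if the wrist force passes 120 N, or if a joint passes its speed limit or range.

ROBOT

A 6-joint arm with a two-finger parallel gripper is mounted at the origin on the work surface. World frame = base frame: x ahead of the robot, y to its left, z up, the work surface at z = 0. Lengths are in m, angles in rad, forces in N, time in s.
With the tool pointing down it reaches from about 0.35 to 0.975 m from the base axis. Payload 4.9 kg.
Tool frame: the origin (TCP) lies midway between the tips of the shut fingers; the grasp point (between the pads) lies 19 mm behind it; z points along the fingers, y is the line along which they close (so a half turn about z gives the same grasp; the last joint's range is limited). The gripper opens to 85 mm and grips with 20 to 120 N. Pads are 22 mm wide; open, the fingers measure 114 mm over their backs; the gripper's body (76 mm by 85 mm) begins 54 mm behind the grasp point. The pads swing forward as they close: fully open they stand 13 mm farther back than shut.
Start: joints at [1.032, 0.053, 1.613, -0, 1.476, -0.119], TCP at [0.255, 0.571, 0.231] pointing down, gripper open.
Joint ranges: [-3.01, 3.01], [-1.01, 2.22], [0.06, 2.58], [-1.02, 4.17], [0.09, 2.62], [-3.14, 3.14]. Speed limits (rad/s): [2.57, 2.57, 3.14, 3.14, 3.14, 3.14].

INTERFACE

Orientations are given as a unit quaternion [w, x, y, z].
In Python, from plant import state, grab_frame, job_done, cut_out, place_of gives the robot as it stands.
- The arm moves only by the tool jog_arm, never from a script. Its argument "motion" is text: rows parted by semicolons, each of 7 numbers parted by spaces: the opening in per cent of the stroke, from 0 (shut) to 100 (fully open), then the shift along the tool's x, y, z as a fraction of full scale, then the turn, a rotation vector about the tool's x, y, z as a fraction of full scale. A call has exactly 5 rows; each row is the pose to reach, as a shift and turn from the pose commanded when the call began, along the tool's axes at that moment; what a row does not reach only later rows make up. Full scale, the value 1, is 50 cm for a shift and 1.5 rad for a turn. A row lasts 1/8 s, in which the tool goes at most 62.5 mm and 10.7 degrees, less where a joint would pass 70% of its speed; a pose out of reach is approached as far as the arm can. A call with a number of a shift or a turn outside -1 to 1 is refused whole. A call with a gripper value outside its range is refused whole. The fingers move at their own pace and stop on an object; the grip force is fixed at half the most. Time passes only in rows, so rows that repeat a pose let the fingers close, or fill a call up. It gives the time, the measured TCP pose, the force, the opening and the grip force at its end, in the units of the state.
- state(): the state, without advancing time (a new reading comes with each control period).
- grab_frame(name): name is "side" or "top"; returns a dict with "color" (420x560x3 uint8, red, green, blue), "range_z" (420x560 float32, m along the optical axis (not along the pixel's ray), 0 where there is no reading), "intrinsics" (3x3 intrinsics, pixels), "world_from_camera" (4x4, takes a point from camera to world coordinates). Camera axes: x right, y up, looking along -z (the intrinsics and any distortion apply to the point x, -y, -z); pixel columns grow to the right and rows downward; lengths in m; the calibration is good to about 2 mm. A picture is of the moment at which its call begins.
- job_done(): hands the job in; it is judged then, once.
Trained networks look in the newest picture that a camera, given by its name, has taken for a name from the list of things; names that differ only in an ending like _2 or _b are one class to them, and where a whole thing is asked for, a point or a joint stands for the part that bears it (a point fixed in the world has none). Each returns a list of dicts, best first, with "p" (0 to 1); they miss things now and then, are a little off and sometimes report something else, mostly with a low value. They report only what shows in the picture. A call takes as long as a camera call. They do not tell look-alikes from the thing itself.
- cut_out(camera, thing): "pixels" (420x560 bool, what is visible of it).
- place_of(camera, thing): "at" ([x, y, z] in m, in world coordinates, good to about 4 mm: a listed point, or the origin of a listed thing).
The state is a dict: "time": time; "joint_pos": joint angles; "joint_vel": joint speeds; "joint_efforts": joint torques, N m; "tool_pos": TCP position; "tool_rot": TCP orientation; "contact_force": force on the tool from outside, world axes, zero at the start; "ft_torque": the same for the moment, N m; "gripper_width": opening from 0.0 (shut) to 1.0 (fully open); "grasp_force": force on a finger pad.
Only numpy, scipy, OpenCV 4.12 (cv2) and the standard library are available. Lean on these libraries where they do the work, as an engineer would, in place of code of your own. Each camera call takes 0.05 s, during which the arm holds its last target. There are 200 camera calls.

## Working session

There is one attempt and no reset: what is moved stays moved. The work goes in short steps, Python scripts to look and compute and a tool call to move; the robot and the scene stay as the last step left them, time stands still between calls to the robot, and variables do not carry over. Pictures are saved under pics/ and viewed, at most 10 in all, crops included, and the job is handed in when it is done.

Besides the shell and the picture viewer there is one more tool, called after "Call:" as a command line: name --argument value ..., lists and objects as JSON in quotes. jog_arm: Moves the arm, as the interface text tells. Shift numbers are shares of 50 cm and turn numbers shares of 1.5 rad, none past 1 either way. Its arguments: {"type":"object","properties":{"motion":{"type":"string"}},"required":["motion"]}

```bash
mkdir -p pics; cat > h.py <<'E'
import numpy as np, cv2
from plant import *
def px2w(f,u,v,z=None):
    K=np.array(f["intrinsics"]);T=np.array(f["world_from_camera"])
    d=np.array([(u-K[0,2])/K[0,0],-(v-K[1,2])/K[1,1],-1.])
    R=T[:3,:3]@d;o=T[:3,3]
    s=f["range_z"][int(round(v)),int(round(u))] if z is None else (z-o[2])/R[2]
    return o+s*R
def w2px(f,p):
    K=np.array(f["intrinsics"]);T=np.array(f["world_from_camera"])
    c=np.linalg.inv(T)@np.append(p,1);return K[0,0]*c[0]/-c[2]+K[0,2],K[1,1]*-c[1]/-c[2]+K[1,2]
E
python3 - <<'E'
from h import *
np.set_printoptions(precision=4,suppress=True)
s=state();print(s['time'],s['tool_pos'],s['tool_rot'],s['gripper_width'])
for c in('top','side'):
    f=grab_frame(c);cv2.imwrite(f'pics/{c}0.png',f['color'][...,::-1])
    print(c,np.array(f['world_from_camera']))
    for t in('chime','wheel_crest','button_top','sake_cup','desk_bell','clothespin','torch','teal_tray','white_tray'):
        print(t,[(np.round(r['at'],3).tolist(),round(r['p'],2)) for r in place_of(c,t)[:3]])
E
```

```text
0.0 [0.2544 0.5702 0.2301] [-0.0003  0.2083  0.9781 -0.001 ] 0.9985332487372318
top [[-0.0049  0.9984 -0.0556  0.4474]
 [-0.9999 -0.0055 -0.011   0.1295]
 [-0.0113  0.0556  0.9984  1.1581]
 [ 0.      0.      0.      1.    ]]
chime [([0.59, 0.005, 0.003], 0.92), ([0.342, -0.14, -0.003], 0.92), ([0.634, -0.279, -0.0], 0.69)]
wheel_crest [([0.382, -0.158, 0.067], 0.97), ([0.485, 0.298, 0.058], 0.92), ([0.607, 0.048, 0.062], 0.84)]
button_top [([0.628, -0.232, 0.059], 0.86), ([0.3, -0.106, 0.058], 0.76), ([0.569, -0.042, 0.06], 0.73)]
sake_cup [([0.471, 0.016, -0.0], 0.68), ([0.65, 0.147, 0.002], 0.16)]
desk_bell [([0.651, 0.147, 0.001], 0.75)]
clothespin [([0.517, -0.124, 0.0], 0.6)]
torch [([0.692, -0.018, 0.002], 0.57)]
teal_tray []
white_tray [([0.408, 0.517, 0.027], 0.68)]
side [[ 0.768   0.3475 -0.5379  0.0269]
 [-0.6402  0.4369 -0.6318 -0.4623]
 [ 0.0155  0.8297  0.558   0.6118]
 [ 0.      0.      0.      1.    ]]
chime [([0.486, 0.254, 0.001], 0.93), ([0.639, -0.278, -0.002], 0.92), ([0.341, -0.131, 0.004], 0.85)]
wheel_crest [([0.603, 0.05, 0.064], 0.9), ([0.378, -0.157, 0.06], 0.9), ([0.48, 0.301, 0.064], 0.66)]
button_top [([0.57, -0.041, 0.06], 0.77), ([0.296, -0.104, 0.063], 0.76), ([0.628, -0.226, 0.065], 0.67)]
sake_cup [([0.476, 0.011, -0.0], 0.86), ([0.606, 0.051, 0.061], 0.53)]
desk_bell [([0.653, 0.147, 0.002], 0.78)]
clothespin [([0.519, -0.124, 0.0], 0.89)]
torch [([0.688, -0.018, 0.003], 0.96)]
teal_tray []
white_tray [([0.41, 0.523, 0.032], 0.88), ([0.687, -0.018, 0.0], 0.24)]
```

View pics/top0.png

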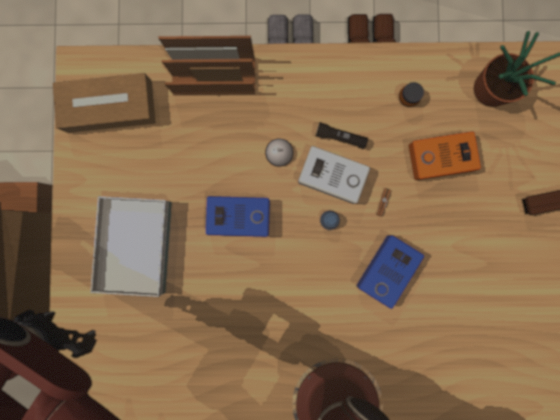

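View pics/side0.png

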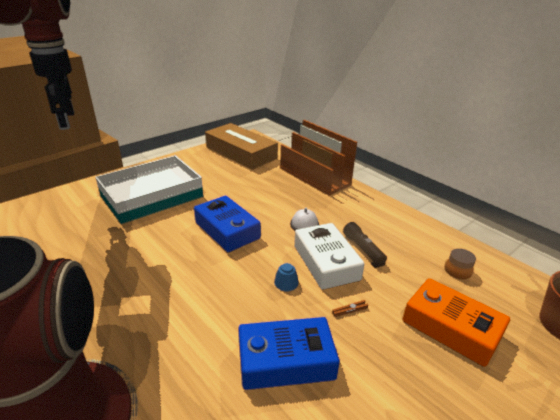

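Top view: the white chime is at about (335,175), wheel at (319,167), button at (353,181). The bell (280,152), cup (330,220), clothespin (384,202) and torch (342,135) stand around it. The blue and orange ones are look-alikes. Next I'll refine the pose and read the wheel.

```bash
python3 - <<'E'
from h import *
np.set_printoptions(precision=4,suppress=True)
out=[]
for c in('top','side'):
    f=grab_frame(c)
    u0,v0=map(int,w2px(f,[0.588,0.005,0.055]))
    n=45
    cr=f['color'][v0-n:v0+n,u0-n-5:u0+n+5,::-1];out.append(cv2.resize(cr,None,fx=6 if 0 else 5,fy=5,interpolation=cv2.INTER_CUBIC)[:, :])
    # depth-based top face of the box
    vs,us=np.mgrid[v0-n:v0+n,u0-n:u0+n]
    P=np.array([px2w(f,u,v) for u,v in zip(us.ravel(),vs.ravel())])
    col=f['color'][vs.ravel(),us.ravel()].astype(int)
    near=np.hypot(P[:,0]-.588,P[:,1]-.005)<.11
    m=near&(P[:,2]>.044)&(P[:,2]<.075)
    r=cv2.minAreaRect(P[m,:2].astype(np.float32)*1000);print(c,'topface',r,'z med',np.median(P[m,2]))
    w=m&(P[:,2]>.0565);print(' high pts', P[w].mean(0) if w.any() else None,w.sum())
    for cc,rr in (((.605,.049),.03),((.57,-.041),.018)):
        k=m&(np.hypot(P[:,0]-cc[0],P[:,1]-cc[1])<rr)
        print('  ',cc,'zmax',np.sort(P[k,2])[-5:])
        if cc[1]>0:
            d=k&(col.sum(1)<180);print('  dark',P[d].mean(0),d.sum())
    for t in('wheel_crest','button_top'):
        for q in cut_out(c,t)[:3]:
            mm=q['pixels'];y,x=np.nonzero(mm)
            if abs(x.mean()-u0)<45 and abs(y.mean()-v0)<45: print(t,q['p'],x.mean(),y.mean(),px2w(f,x.mean(),y.mean(),.06))
for i,o in enumerate(out): cv2.imwrite(f'pics/c{i}.png',o)
cv2.imwrite('pics/crops.png',cv2.resize(np.vstack(out),(660,600)) if 0 else cv2.resize(np.hstack(out),(800,360)))
E
```

```text
top topface ((586.1510009765625, 8.532257080078125), (179.71083068847656, 162.764404296875), 37.566097259521484) z med 0.05175018293303546
 high pts [0.589  0.0154 0.0598] 187
   (0.605, 0.049) zmax [0.0638 0.064  0.0643 0.0649 0.0659]
  dark [0.6067 0.0481 0.0596] 61
   (0.57, -0.041) zmax [0.0628 0.063  0.0637 0.0645 0.0645]
button_top 0.58 333.1809450633884 175.08029197080293 [0.5834 0.0106 0.06  ]
side topface ((561.2886962890625, 13.920173645019531), (161.50152587890625, 151.6322784423828), 68.36714935302734) z med 0.050781976127696415
 high pts [0.5853 0.0044 0.0592] 130
   (0.605, 0.049) zmax [0.062  0.0621 0.0623 0.0627 0.063 ]
  dark [0.602  0.0397 0.056 ] 30
   (0.57, -0.041) zmax [0.0603 0.0604 0.0608 0.0608 0.0609]
wheel_crest 0.72 327.9444089456869 256.03897763578277 [ 0.551  -0.0286  0.06  ]
button_top 0.61 327.9759349593496 255.6448780487805 [ 0.552  -0.0277  0.06  ]
```

View pics/crops.png

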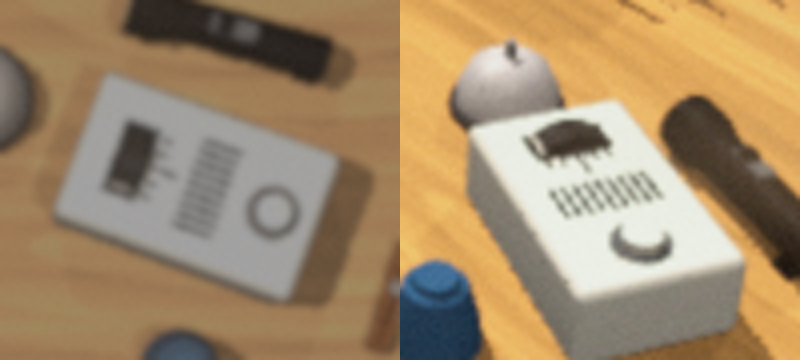

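The white line shows at the wheel's −x end, about 18 mm from the axle, so the angle is −0.8 and it needs two clicks. Next I'll refine the crest, button and yaw from the top view, then compute the approach.

```bash
cat >> h.py <<'E'
from scipy.spatial.transform import Rotation as Ro
def Rt(s=None):
    q=np.array((s or state())['tool_rot']);return Ro.from_quat(q[[1,2,3,0]])
def plan(p,yawx=None):
    """shift in tool axes (fraction) to point p; turn to bring tool z down and tool x along yawx"""
    s=state();R=Rt(s);sh=R.as_matrix().T@(np.array(p)-s['tool_pos'])/.5
    tn=np.zeros(3)
    if yawx is not None:
        x=np.array([*yawx,0.]);x/=np.linalg.norm(x);z=np.array([0,0,-1.]);G=np.c_[x,np.cross(z,x),z]
        tn=Ro.from_matrix(R.as_matrix().T@G).as_rotvec()/1.5
    return np.round(sh,4),np.round(tn,4)
E
python3 - <<'E'
from h import *
np.set_printoptions(precision=4,suppress=True)
f=grab_frame('top');u0,v0=map(int,w2px(f,[0.588,0.005,0.055]))
g=lambda x,y,z:px2w(f,u0-50+(x+.5)/4-.5,v0-45+(y+.5)/4-.5,z)
C=np.array([g(x,y,.052) for x,y in((108,72),(338,158),(287,300),(58,215))])
print(C,'centre',C.mean(0));
for a,b in((0,1),(1,2),(2,3),(3,0)):
    d=C[b]-C[a];print(np.linalg.norm(d),np.degrees(np.arctan2(d[1],d[0])))
print('wheel',g(132,160,.062),'button',g(273,212,.06),'line',g(121,188,.055))
print('colors ok'); 
yd=np.radians(68.6);X=np.array([np.sin(yd),-np.cos(yd)])
print(plan([0.605,0.049,0.12],-X))
E
```

```text
[[ 0.6597  0.0634  0.052 ]
 [ 0.604  -0.0811  0.052 ]
 [ 0.5144 -0.0477  0.052 ]
 [ 0.5689  0.0957  0.052 ]] centre [0.5868 0.0076 0.052 ]
0.15486090757649892 -111.1051013618212
0.09556763994220321 159.54518744885357
0.1533992369605279 69.18310855540852
0.09636681003365871 -19.589838935693297
wheel [0.6021 0.0495 0.062 ] button [ 0.5691 -0.0384  0.06  ] line [0.5854 0.0561 0.055 ]
colors ok
(array([-1.065 , -0.6673,  0.2226]), array([ 0.    , -0.    , -0.0309]))
```

Call:
jog_arm --motion "0 -0.12 -0.08 0 0 0 -0.0355; 0 -0.23 -0.15 0 0 0 -0.0355; 0 -0.33 -0.21 0 0 0 -0.0355; 0 -0.43 -0.27 0 0 0 -0.0355; 0 -0.53 -0.33 0 0 0 -0.0355"

```text
time: 1.98
tool_pos: [0.4303, 0.3103, 0.2316]
tool_rot: [0.0, 0.182, 0.983, 0.0]
contact_force: [1.6, 0.4, -0.0]
gripper_width: -0.005
grasp_force: 0.0
```

```bash
python3 - <<'E'
from h import *
s=state();print(s['time'],s['tool_pos'],s['gripper_width'],Rt(s).as_matrix().round(4).tolist());print(plan([.599,.051,.10],(-.934,.358)))
E
```

```text
1.975 [0.43034623 0.31032645 0.23159606] -0.005355712090639955 [[-0.9337, 0.3582, 0.0008], [0.3582, 0.9337, 0.0004], [-0.0006, 0.0007, -1.0]]
(array([-0.5005, -0.3636,  0.2632]), array([ 0.0005,  0.0004, -0.0002]))
```

Call:
jog_arm --motion "0 -0.1 -0.073 0.04 0 0 0; 0 -0.2 -0.145 0.09 0 0 0; 0 -0.3 -0.218 0.14 0 0 0; 0 -0.4 -0.29 0.19 0 0 0; 0 -0.48 -0.35 0.24 0 0 0"

```text
time: 2.6
tool_pos: [0.5882, 0.0671, 0.1148]
tool_rot: [0.001, 0.182, 0.983, 0.0]
contact_force: [0.2, 0.3, 0.4]
gripper_width: 0.004
grasp_force: 0.0
```

Call:
jog_arm --motion "0 0 0 0 0 0 0; 0 0 0 0 0 0 0; 0 0 0 0 0 0 0; 0 0 0 0 0 0 0; 0 0 0 0 0 0 0"

```text
time: 3.22
tool_pos: [0.5869, 0.0696, 0.1154]
tool_rot: [0.0, 0.182, 0.983, 0.0]
contact_force: [0.1, -0.2, 1.0]
gripper_width: -0.0
grasp_force: 0.0
```

```bash
python3 - <<'E'
from h import *
s=state();print(s['time'],s['tool_pos'],s['contact_force'],s['ft_torque']);print(plan([.599,.051,.065],(-.934,.358)))
f=grab_frame('side');u,v=map(int,w2px(f,[.6,.02,.08]))
cv2.imwrite('pics/s1.png',cv2.resize(f['color'][v-70:v+70,u-70:u+70,::-1],None,fx=4,fy=4,interpolation=cv2.INTER_CUBIC))
E
```

```text
3.225 [0.58687444 0.06961136 0.11542862] [ 0.1069954  -0.22223481  0.95910219] [ 0.02448792 -0.06024306 -0.03886385]
(array([-0.0359, -0.0261,  0.1009]), array([0.0002, 0.0006, 0.0005]))
```

View pics/s1.png

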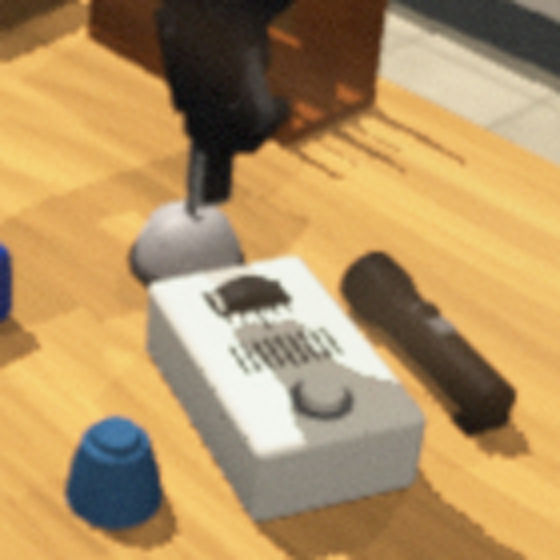

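The side crop shows the wheel at (250,292) with its white line at the left end, and the shut fingers hanging up and to the left of it. Now I'll lower to just above the crest.

Call:
jog_arm --motion "0 -0.036 -0.026 0.03 0 0 0; 0 -0.036 -0.026 0.06 0 0 0; 0 -0.036 -0.026 0.095 0 0 0; 0 -0.036 -0.026 0.095 0 0 0; 0 -0.036 -0.026 0.095 0 0 0"

```text
time: 3.9
tool_pos: [0.5989, 0.0506, 0.0674]
tool_rot: [-0.0, 0.182, 0.983, 0.0]
contact_force: [0.1, -0.7, -0.1]
gripper_width: 0.004
grasp_force: 0.0
```

Call:
jog_arm --motion "0 0 0 0.004 0 0 0; 0 0 0 0.008 0 0 0; 0 0 0 0.01 0 0 0; 0 0 0 0.012 0 0 0; 0 0 0 0.012 0 0 0"

```text
time: 4.53
tool_pos: [0.5994, 0.0502, 0.062]
tool_rot: [0.0, 0.182, 0.983, -0.0]
contact_force: [-1.5, -0.2, 3.8]
gripper_width: 0.001
grasp_force: 1.9
```

Call:
jog_arm --motion "0 0 0 0.001 0 0 0; 0 -0.006 0 0.001 0 0 0; 0 -0.012 0 0.001 0 0 0; 0 -0.018 0 0.001 0 0 0; 0 -0.022 0 0.001 0 0 0"

```text
time: 5.15
tool_pos: [0.6101, 0.0461, 0.062]
tool_rot: [0.001, 0.182, 0.983, -0.0]
contact_force: [-1.4, 0.3, 6.3]
gripper_width: 0.0
grasp_force: 3.2
```

Call:
jog_arm --motion "0 0 0 0 0 0 0; 0 0 0 -0.01 0 0 0; 0 0 0 -0.05 0 0 0; 0 0.02 0 -0.1 0 0 0; 0 0.02 0.1 -0.15 0 0 0"

```text
time: 5.78
tool_pos: [0.6171, 0.0952, 0.1371]
tool_rot: [-0.0, 0.184, 0.983, -0.0]
contact_force: [0.9, -0.1, 0.9]
gripper_width: -0.003
grasp_force: 0.0
```

```bash
cat >> h.py <<'E'
def look(n):
    s=state();print(s['time'],s['tool_pos'],s['contact_force'])
    o=[]
    for c in('top','side'):
        f=grab_frame(c);u,v=map(int,w2px(f,[.597,.03,.06]))
        o.append(cv2.resize(f['color'][v-25:v+25,u-25:u+25,::-1],None,fx=8,fy=8,interpolation=cv2.INTER_CUBIC))
    cv2.imwrite(f'pics/{n}.png',np.hstack(o))
E
python3 -c "
from h import *
look('l1');print(plan([.599,.050,.0665],(-.934,.358)))"
```

```text
5.775 [0.61712395 0.09523794 0.13709199] [ 0.90756381 -0.05726472  0.8812524 ]
(array([ 0.0072, -0.1095,  0.1492]), array([0.0033, 0.0051, 0.0017]))
```

View pics/l1.png

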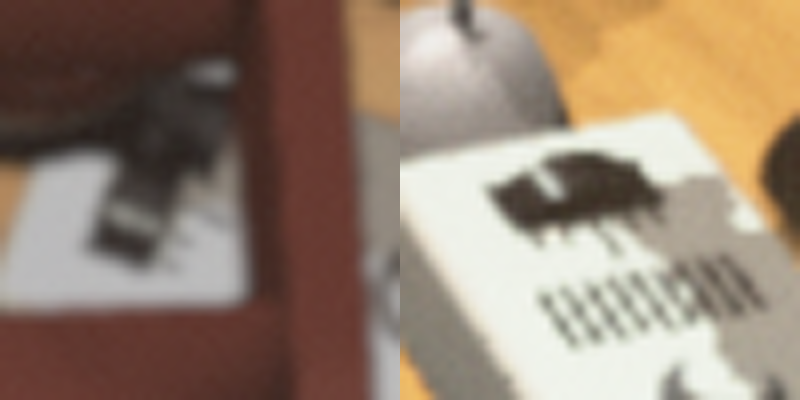

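In the side half the white line is now at (550,185), level with the second mark, so one click is done. I'll repeat the stroke.

Call:
jog_arm --motion "0 0.02 -0.05 0.03 0 0 0; 0 0.018 -0.11 0.06 0 0 0; 0 0.018 -0.11 0.11 0 0 0; 0 0.018 -0.11 0.148 0 0 0; 0 0.018 -0.11 0.148 0 0 0"

```text
time: 6.5
tool_pos: [0.5896, 0.0484, 0.0617]
tool_rot: [-0.0, 0.182, 0.983, -0.0]
contact_force: [0.8, 0.4, -0.1]
gripper_width: 0.001
grasp_force: 0.0
```

```bash
python3 -c "
from h import *
s=state();print(s['tool_pos'],s['contact_force'],plan([.599,.0502,.0614],(-.934,.358)))"
```

```text
[0.58962153 0.0484047  0.06167621] [ 0.80664264  0.44584496 -0.1091879 ] (array([-0.0162,  0.0101,  0.0005]), array([-0.0004, -0.0005, -0.0001]))
```

Call:
jog_arm --motion "0 0 0 -0.01 0 0 0; 0 0 0 -0.012 0 0 0; 0 -0.016 0.007 -0.012 0 0 0; 0 -0.016 0.007 -0.012 0 0 0; 0 -0.016 0.007 -0.012 0 0 0"

```text
time: 7.12
tool_pos: [0.5985, 0.0489, 0.0676]
tool_rot: [-0.0, 0.182, 0.983, -0.0]
contact_force: [-0.2, 0.7, 0.6]
gripper_width: 0.001
grasp_force: 0.0
```

Call:
jog_arm --motion "0 0 0 0.004 0 0 0; 0 0 0 0.008 0 0 0; 0 0 0 0.01 0 0 0; 0 0 0 0.012 0 0 0; 0 0 0 0.012 0 0 0"

```text
time: 7.75
tool_pos: [0.5986, 0.0488, 0.062]
tool_rot: [0.0, 0.182, 0.983, -0.0]
contact_force: [0.3, -0.0, 1.1]
gripper_width: -0.0
grasp_force: 0.6
```

Call:
jog_arm --motion "0 0 0 0.002 0 0 0; 0 -0.006 0 0.002 0 0 0; 0 -0.012 0 0.002 0 0 0; 0 -0.018 0 0.002 0 0 0; 0 -0.022 0 0.002 0 0 0"

```text
time: 8.38
tool_pos: [0.6095, 0.0447, 0.0619]
tool_rot: [0.001, 0.182, 0.983, -0.0]
contact_force: [-1.5, -2.2, 6.1]
gripper_width: 0.001
grasp_force: 3.3
```

Call:
jog_arm --motion "0 0 0 0 0 0 0; 0 0 0 -0.01 0 0 0; 0 0 0 -0.05 0 0 0; 0 0.02 0 -0.1 0 0 0; 0 0.02 0.1 -0.15 0 0 0"

```text
time: 9.0
tool_pos: [0.6166, 0.0939, 0.1371]
tool_rot: [-0.0, 0.184, 0.983, -0.0]
contact_force: [1.3, -0.6, 0.1]
gripper_width: -0.001
grasp_force: 0.0
```

```bash
python3 -c "
from h import *
look('l2')"
```

```text
9.0 [0.6166122  0.09390176 0.1370964 ] [ 1.34972731 -0.5938266   0.13547775]
```

View pics/l2.png

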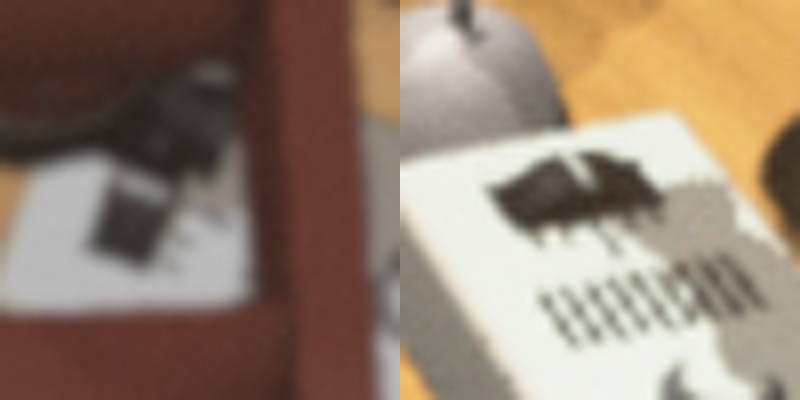

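The line has moved to (581,172), about level with the long mark. I'll confirm by projecting the expected line positions, and work out the move to the button.

```bash
python3 - <<'E'
from h import *
f=grab_frame('side');u,v=map(int,w2px(f,[.597,.03,.06]))
for c in((.604,.0485),(.603,.0475),(.605,.049)):
  for a in(-.4,0,.4):
    x=26*np.sin(a)/1e3;z=.036+.026*np.cos(a)
    p=w2px(f,[c[0]+.934*x,c[1]-.358*x,z]);print(c,a,np.round([400+(p[0]-u+25)*8,(p[1]-v+25)*8]))
s=state();print(s['tool_pos'],plan([.5695,-.040,.10],(-.934,.358)))
print([(np.round(r['at'],4).tolist(),round(r['p'],2)) for r in place_of('side','button_top')])
E
```

```text
(0.604, 0.0485) -0.4 [541. 175.]
(0.604, 0.0485) 0 [574. 162.]
(0.604, 0.0485) 0.4 [605. 162.]
(0.603, 0.0475) -0.4 [541. 177.]
(0.603, 0.0475) 0 [574. 165.]
(0.603, 0.0475) 0.4 [606. 165.]
(0.605, 0.049) -0.4 [542. 172.]
(0.605, 0.049) 0 [575. 160.]
(0.605, 0.049) 0.4 [607. 160.]
[0.61922364 0.0968547  0.13931892] (array([-0.0041, -0.2914,  0.078 ]), array([0.0015, 0.0033, 0.0014]))
[([0.4797, 0.1981, 0.06], 0.98), ([0.2994, -0.1051, 0.0624], 0.96), ([0.5739, -0.042, 0.0616], 0.91), ([0.6269, -0.2285, 0.0639], 0.65)]
```

The projection confirms it: step 0 predicts (574,162), and the shift from step −0.4 matches. Moving to the button.

Call:
jog_arm --motion "0 -0.004 -0.1 0 0 0 0; 0 -0.004 -0.2 0 0 0 0; 0 -0.004 -0.29 0.03 0 0 0; 0 -0.004 -0.29 0.1 0 0 0; 0 -0.004 -0.29 0.1 0 0 0"

```text
time: 9.82
tool_pos: [0.5635, -0.0414, 0.082]
tool_rot: [-0.004, 0.183, 0.983, 0.0]
contact_force: [-0.0, -0.4, -0.8]
gripper_width: -0.003
grasp_force: 0.0
```

Call:
jog_arm --motion "0 0 0 0 0 0 0; 0 0 0 0 0 0 0; 0 0 0 0 0 0 0; 0 0 0 0 0 0 0; 0 0 0 0 0 0 0"

```text
time: 10.45
tool_pos: [0.5673, -0.0408, 0.086]
tool_rot: [0.0, 0.182, 0.983, -0.0]
contact_force: [0.2, 0.0, -0.3]
gripper_width: -0.001
grasp_force: 0.0
```

```bash
python3 -c "
from h import *
s=state();print(s['tool_pos'],s['contact_force'],plan([.570,-.040,.062],(-.934,.358)))"
```

```text
[ 0.56732953 -0.04077782  0.08603229] [ 0.22062033  0.04488211 -0.26501916] (array([-0.0044,  0.0034,  0.0481]), array([ 0.    ,  0.0002, -0.0002]))
```

Call:
jog_arm --motion "0 -0.004 0.003 0.03 0 0 0; 0 -0.004 0.003 0.046 0 0 0; 0 -0.004 0.003 0.054 0 0 0; 0 -0.004 0.003 0.06 0 0 0; 0 -0.004 0.003 0.063 0 0 0"

```text
time: 11.08
tool_pos: [0.5693, -0.0401, 0.055]
tool_rot: [-0.001, 0.182, 0.983, -0.0]
contact_force: [-7.6, 1.0, 12.0]
gripper_width: -0.007
grasp_force: 5.5
```

Call:
jog_arm --motion "0 0 0 0.001 0 0 0; 0 0 0 0.002 0 0 0; 0 0 0 0.002 0 0 0; 0 0 0 0.002 0 0 0; 0 0 0 0.002 0 0 0"

```text
time: 11.7
tool_pos: [0.5694, -0.0401, 0.055]
tool_rot: [-0.001, 0.182, 0.983, -0.0]
contact_force: [-7.3, 2.0, 11.2]
gripper_width: 0.002
grasp_force: 5.4
```

The button is down to its stop at z = 0.055. Now I'll lift off.

Call:
jog_arm --motion "0 0 0 -0.01 0 0 0; 0 0 0 -0.03 0 0 0; 0 0 0 -0.1 0 0 0; 0 0 0 -0.2 0 0 0; 0 0 0 -0.25 0 0 0"

```text
time: 12.32
tool_pos: [0.5713, -0.0406, 0.1822]
tool_rot: [0.003, 0.182, 0.983, -0.0]
contact_force: [0.5, -0.7, 0.1]
gripper_width: 0.002
grasp_force: 0.0
```

Call:
jog_arm --motion "0 0 0 0 0 0 0; 0 0.1 0.1 0 0 0 0; 0 0.15 0.2 0 0 0 0; 0 0.15 0.2 0 0 0 0; 0 0.15 0.2 0 0 0 0"

```text
time: 12.95
tool_pos: [0.5348, 0.0799, 0.1768]
tool_rot: [-0.001, 0.182, 0.983, -0.0]
contact_force: [-0.0, 0.0, 0.1]
gripper_width: -0.0
grasp_force: 0.0
```

```bash
python3 -c "
from h import *
look('l3')
for c in('top','side'):
  for t in('chime','sake_cup','desk_bell','clothespin','torch','white_tray'): grab_frame(c);print(c,t,[np.round(r['at'],3).tolist() for r in place_of(c,t)[:4]])"
```

```text
12.95 [0.53484779 0.07991422 0.17677204] [-0.03770436  0.04972241  0.09534705]
top chime [[0.48, 0.256, 0.001], [0.342, -0.134, -0.002], [0.637, -0.275, -0.002]]
top sake_cup [[0.47, 0.014, 0.002]]
top desk_bell [[0.651, 0.144, -0.0]]
top clothespin []
top torch [[0.693, -0.016, 0.001]]
top white_tray [[0.406, 0.521, 0.029]]
side chime [[0.483, 0.25, 0.001], [0.588, 0.008, 0.0], [0.338, -0.135, 0.002], [0.636, -0.282, 0.002]]
side sake_cup [[0.474, 0.013, 0.001]]
side desk_bell [[0.652, 0.145, 0.003]]
side clothespin [[0.59, 0.009, 0.002], [0.518, -0.126, 0.002]]
side torch [[0.689, -0.018, 0.003]]
side white_tray [[0.572, -0.039, 0.06], [0.41, 0.521, 0.029]]
```

View pics/l3.png

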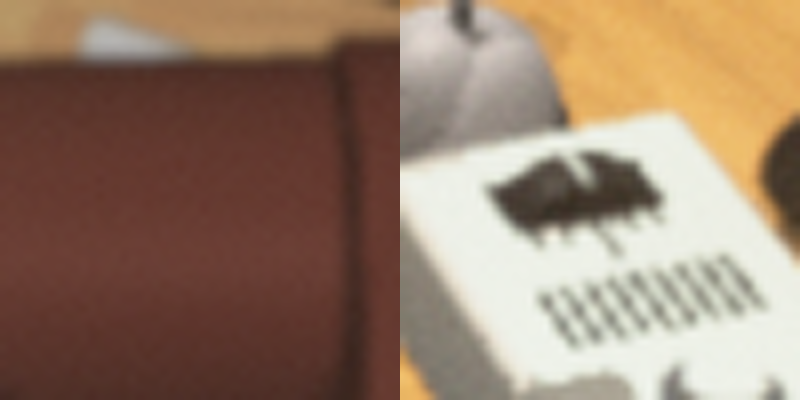

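The line is still at (581,172), level with the long mark. The chime and bystanders haven't moved, and the arm is clear, so I'm handing in.

```bash
python3 -c "
from plant import *
print(job_done())"
```

```text
the job is handed in; nothing more can be done
None
```

I rolled the volume wheel up two clicks to the long middle mark, took the finger off, pressed the test button fully down and released it, and handed the job in; the last pictures showed the chime and everything I could re-check around it where they began, though the teal tray was never detected separately and no verdict came back.

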